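# Find the full gas cartridge by its weight and load it

## Task

Of the three look-alike gas cartridges one is full and two are empty: lift them just clear of the bench and feel by the weight which is which. Put the full one into the bored block and press it right down until it bottoms on the hard stop, firmly but never with more than 25 newtons; stand the empty ones upright in the wooden tray. Do not knock a cartridge over, and leave the other tools where they lie.

Things in the scene. Friction and masses are not known exactly. Their poses are not given: they have to be found in the camera images.
- cartridge_a: closed upright aluminium gas cartridge, the three look exactly alike: diameter 36 mm up to 86 mm above the underside (small rim bead of 37 mm there), then a shoulder and a 16 mm valve stub, 100 mm tall in all; 3 mm bevel round the foot. Origin: centre of the underside, z up the cartridge. One of the three is full (390 to 490 g), two are empty (about 140 g); neither the names nor the looks tell which
- cartridge_b: closed upright aluminium gas cartridge, the three look exactly alike: diameter 36 mm up to 86 mm above the underside (small rim bead of 37 mm there), then a shoulder and a 16 mm valve stub, 100 mm tall in all; 3 mm bevel round the foot. Origin: centre of the underside, z up the cartridge. One of the three is full (390 to 490 g), two are empty (about 140 g); neither the names nor the looks tell which
- cartridge_c: closed upright aluminium gas cartridge, the three look exactly alike: diameter 36 mm up to 86 mm above the underside (small rim bead of 37 mm there), then a shoulder and a 16 mm valve stub, 100 mm tall in all; 3 mm bevel round the foot. Origin: centre of the underside, z up the cartridge. One of the three is full (390 to 490 g), two are empty (about 140 g); neither the names nor the looks tell which
- holder: fixed aluminium block 70 x 70 mm, its top 50 mm above the bench, on a dark 92 x 92 x 6 mm foot plate, with one upright round bore in its middle (diameter 38.5 mm, 3 mm bevel at the mouth). Origin: centre of its underside on the bench, z up. Cartridge and block must never press on each other with more than 25 N
- holder_mouth (a point): centre of the bore's mouth, level with the block's top, 50 mm above the bench
- holder_seat (a point): point on the bore's axis 10 mm above the bench. A round lift plate in the bore carries the cartridge: its top starts at an unknown height, 20 to 28 mm above the bench, stays where left and slides down stiffly (drag about 6 N) to a hard stop with its top at this point. A cartridge pressed home has its underside here, its top 110 mm above the bench
- tray: fixed shallow open tray of pale wood, 100 mm (its x) by 140 mm (its y), rim 20 mm high, walls and floor 5 mm thick. Origin: centre of its underside on the bench; two cartridges stand side by side along its y, for instance 32 mm either side of the middle
- loupe: black and steel folding magnifier lying on the bench, 57 x 24 x 14 mm; origin under its middle; leave alone
- needle_file: needle file with dark handle lying on the bench, 155 x 13 x 13 mm; origin under its middle; leave alone
- bench_block: square steel block 70 x 70 x 16 mm; origin under its middle; leave alone
- chasing_hammer: hammer with a turned wooden handle lying on the bench, 229 x 53 x 28 mm; origin under its middle; leave alone
- charcoal_block: black charcoal block bound with wire, 100 x 57 x 33 mm; origin under its middle; leave alone
Mind the look-alikes: they are no part of the job. What is shaped like the cartridge_c but blue or red is not meant.

How it is judged:
By the outcome, as a careful person would: the job done as asked, in the order asked, and still so for the second after the job is handed in, with the robot touching nothing.
It also fails if it takes over 72 s, if anything falls off the work surface, if the arm or the gripper's body presses on something with over 40 N, if the wrist force passes 120 N, or if a joint passes its speed limit or range.

## Robot

A 6-joint arm with a two-finger parallel gripper is mounted at the origin on a cart in front of the work surface, level with it; the furniture and walls round the work are solid. World frame = base frame: x ahead of the robot, y to its left, z up, the work surface at z = 0. Lengths are in m, angles in rad, forces in N, time in s.
With the tool pointing down it reaches from about 0.25 to 0.775 m from the base axis. Payload 4 kg.
Tool frame: the origin (TCP) lies at the very end of the fingers, on their centre line; the grasp point (between the pads) lies hold_point_z behind it (hold_point_z is the distance from the TCP to the grasp point, in m); z points along the fingers, y is the direction in which the jaws open and shut (so a half turn about z gives the same grasp; the last joint's range is limited). The gripper opens to 94 mm and grips with 3 to 60 N. Pads are 16 mm wide; open, the fingers measure 119 mm over their backs; the gripper's body (75 mm by 177 mm) begins 78 mm behind the grasp point.
Start: joints at [-0.103, 0.087, 1.371, -0, 1.684, -0.103], TCP at [0.55, -0, 0.206] pointing down, gripper open.
Joint ranges: [-3.1, 3.1], [-0.76, 2.03], [0.27, 2.55], [-1.08, 4.22], [0.17, 2.65], [-2.57, 2.57]. Speed limits (rad/s): [2.79, 2.79, 3.14, 3.14, 3.14, 3.14].

## Interface

Orientations are given as [roll, pitch, yaw] about the fixed x, y, z axes, in that order (R = Rz(yaw) Ry(pitch) Rx(roll)).
In Python, from bench import * gives the robot as it stands.
- The arm moves only by the tool step_arm, never from a script. Its argument "increments" is text: rows parted by semicolons, each of 6 numbers parted by spaces: the shift along the tool's x, y, z in cm, then the turn, a rotation vector about the tool's x, y, z in rad. A call has 1 to 5 rows; each row shifts and turns the commanded pose from where the row before left it, along the tool's axes as they then stand; what a row does not reach is not made up. A row lasts 1/10 s, in which the tool goes at most 50 mm and 8.59 degrees, less where a joint would pass 70% of its speed; a pose out of reach is approached as far as the arm can. A call is refused whole if a number of a shift passes 5 or a number of a turn 0.15, either way. A call with a gripper value outside its range is refused whole. "claw" is the gripper's target within -1 to 1 (shut at 1, half-way at 0, fully open at -1), set as the call begins (left out, the last holds). The fingers move at their own pace and stop on an object; the grip force is fixed at half the most. Time passes only in rows, so rows that do not move let the fingers close. It gives the time, the measured TCP pose, the force and the opening at its end, in the units of the state.
- get_obs(): the state, without advancing time (a new reading comes with each control period).
- snapshot(name): name is "scene" or "side" or "wrist"; returns the picture (480x640x3 uint8, red, green, blue); there is no depth.
- calibration(name): a dict with "camera_matrix" (3x3 intrinsics, pixels), "eye" and "orientation" of the camera in the world; the wrist camera has in their place "tool_from_camera" (4x4, takes a point from camera to tool coordinates, whose origin is the TCP and whose axes are the flange's). Camera axes: x right, y up, looking along -z (the intrinsics and any distortion apply to the point x, -y, -z); pixel columns grow to the right and rows downward; lengths in m; the calibration is good to about 2 mm. A picture is of the moment at which its call begins: read the wrist's pose just before it. calibration takes no time and is no camera call.
- close_job(): hands the job in, once; it reports no verdict.
The state is a dict: "time": time; "joint_positions": joint angles; "qvel": joint speeds; "joint_torque": joint torques, N m; "tool_pos": TCP position; "ee_rot": TCP orientation; "wrist_force": force on the tool from outside, world axes, zero at the start; "wrist_torque": the same for the moment, N m; "width": finger opening in m.
Only numpy, scipy, OpenCV 4.12 (cv2) and the standard library are available. Lean on these libraries where they do the work, as an engineer would, in place of code of your own. Each camera call takes 0.05 s, during which the arm holds its last target. There are 200 camera calls.

## Working session

There is one attempt and no reset: what is moved stays moved. The work goes in short steps, Python scripts to look and compute and a tool call to move; the robot and the scene stay as the last step left them, time stands still between calls to the robot, and variables do not carry over. Pictures are saved under pics/ and viewed, about 8 in all and at most 12, crops included, and the job is handed in when it is done.

Besides the shell and the picture viewer there is one more tool, called by a JSON object that holds its "fn" and its "kwargs". step_arm: Moves the arm, as the interface text tells. Its arguments: {"type":"object","properties":{"increments":{"type":"string"},"claw":{"type":"number"}},"required":["increments"]}

```bash
mkdir -p pics; ls; python3 - <<'E'
from bench import *
import cv2, numpy as np
np.set_printoptions(precision=4,suppress=True)
o=get_obs(); print(o)
for n in ("scene","side","wrist"):
    print(n,calibration(n)); cv2.imwrite(f"pics/{n}0.png",snapshot(n)[:,:,::-1])
E
```

```text
pics
{'time': 0.0, 'joint_positions': array([-0.1031,  0.0879,  1.3722, -0.    ,  1.6836, -0.1031]), 'qvel': array([-0.001 ,  0.    ,  0.0012, -0.0001,  0.0012,  0.0006]), 'joint_torque': array([  0.0013, -34.0183, -30.2424,   0.0718,   0.033 ,  -0.0001]), 'tool_pos': array([0.5495, 0.0001, 0.2043]), 'ee_rot': array([-3.1395, -0.0002,  1.5708]), 'wrist_force': array([-0.2163,  0.4137, -0.086 ]), 'wrist_torque': array([-0.0092, -0.0057, -0.0509]), 'width': 0.09387730191616898}
scene {'camera_matrix': array([[494.0782,   0.    , 317.6181],
       [  0.    , 494.0782, 242.8829],
       [  0.    ,   0.    ,   1.    ]]), 'eye': array([ 0.0127, -0.6263,  0.6626]), 'orientation': array([ 0.9003, -0.0174, -0.727 ])}
side {'camera_matrix': array([[531.4409,   0.    , 316.2998],
       [  0.    , 531.4409, 237.3593],
       [  0.    ,   0.    ,   1.    ]]), 'eye': array([-0.0855, -1.0774,  0.7231]), 'orientation': array([ 1.0682,  0.02  , -0.5454])}
wrist {'camera_matrix': array([[349.5131,   0.    , 322.6446],
       [  0.    , 349.5131, 239.0607],
       [  0.    ,   0.    ,   1.    ]]), 'tool_from_camera': array([[-0.0009,  0.9585,  0.2851,  0.0834],
       [ 1.    ,  0.0009,  0.0001,  0.0001],
       [-0.0002,  0.2851, -0.9585, -0.1797],
       [ 0.    ,  0.    ,  0.    ,  1.    ]])}
```

View pics/scene0.png

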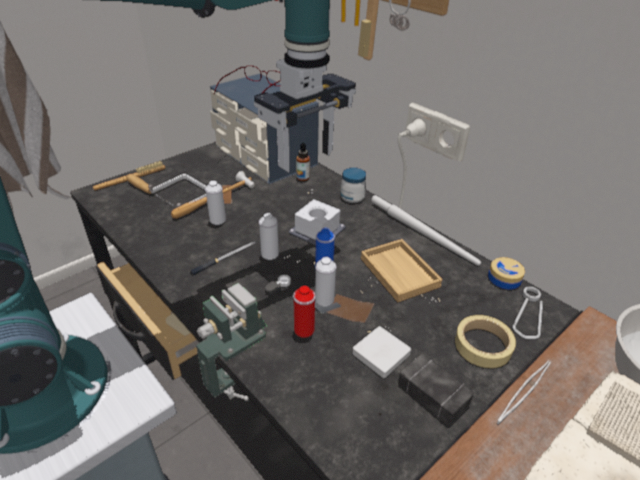

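View pics/side0.png

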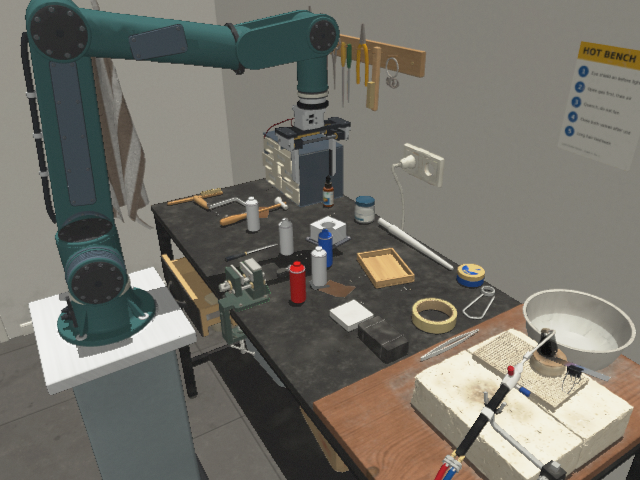

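The scene view shows three white cartridges, at about (216,203), (269,237) and (326,283). There is a blue decoy at (325,245) and a red one at (304,313). The holder is at (318,218) and the tray at (400,270). I'll enlarge this area.

```bash
cat > h.py <<'E'
from bench import *
import cv2, numpy as np
from scipy.spatial.transform import Rotation as R
np.set_printoptions(precision=4,suppress=True)
def cam(n,o=None):
    c=calibration(n)
    if n=="wrist":
        T=np.eye(4);T[:3,:3]=R.from_euler('xyz',o["ee_rot"]).as_matrix();T[:3,3]=o["tool_pos"]
        M=T@c["tool_from_camera"]; return c["camera_matrix"],M[:3,:3],M[:3,3]
    return c["camera_matrix"],R.from_euler('xyz',c["orientation"]).as_matrix(),c["eye"]
def at(n,u,v,z,o=None):
    K,r,e=cam(n,o); d=r@np.array([(u-K[0,2])/K[0,0],-(v-K[1,2])/K[1,1],-1]); return e+d*(z-e[2])/d[2]
def px(n,p,o=None):
    K,r,e=cam(n,o); q=r.T@(np.array(p)-e); return np.array([K[0,2]-K[0,0]*q[0]/q[2],K[1,2]+K[1,1]*q[1]/q[2]])
E
python3 - <<'E'
from h import *
for u,v,z in [(214.5,184,.1),(268.5,216,.1),(326,261,.1),(325.5,231,.1),(304,290,.1),(319,213,.05),(400,263,.02)]: print(u,v,at("scene",u,v,z))
im=cv2.imread("pics/scene0.png")[165:345,180:450]
cv2.imwrite("pics/c1.png",cv2.resize(im,None,fx=2.96,fy=2.96,interpolation=cv2.INTER_CUBIC))
E
```

```text
214.5 184 [0.4581 0.1922 0.1   ]
268.5 216 [0.4745 0.0232 0.1   ]
326 261 [ 0.4687 -0.1504  0.1   ]
325.5 231 [ 0.5269 -0.0854  0.1   ]
304 290 [ 0.3921 -0.1809  0.1   ]
319 213 [0.6054 0.0195 0.05  ]
400 263 [ 0.6421 -0.1835  0.02  ]
```

View pics/c1.png

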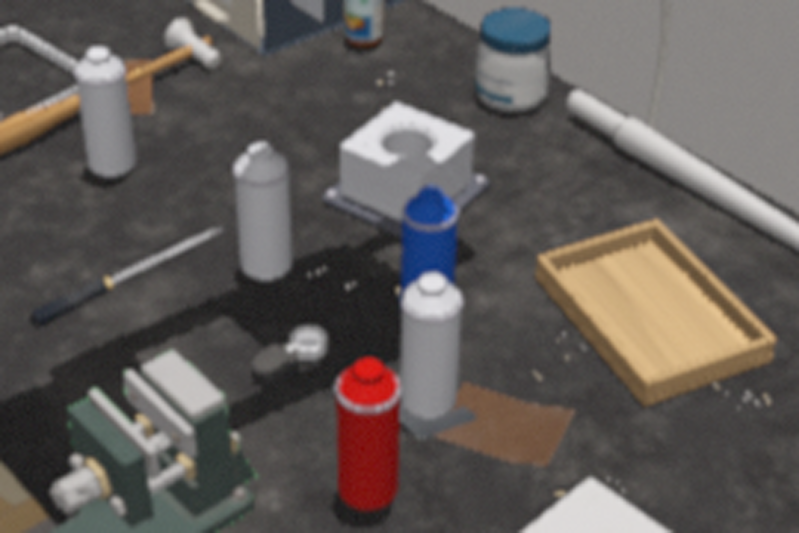

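View pics/wrist0.png

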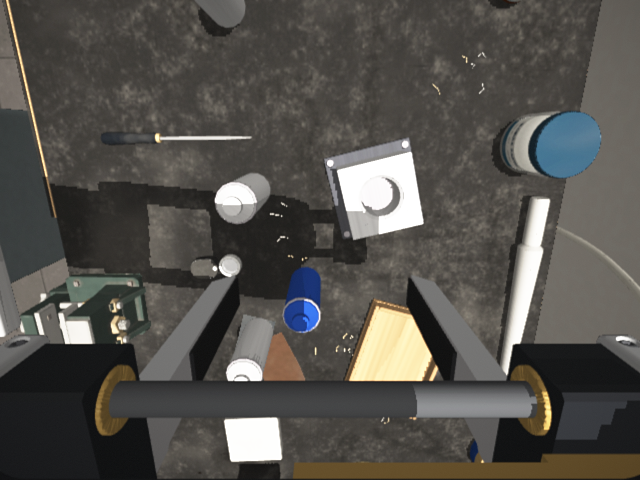

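Wrist view: cartridge 2's stub is at (232,207) and cartridge 3's at (242,370). The blue decoy's stub is at (302,322). The bore mouth is at (380,195). The block corners are at about (337,186), (408,148), (423,226) and (355,241).

```bash
python3 - <<'E'
from h import *
o=get_obs()
for u,v,z in [(232,207,.1),(242,371,.1),(302,322,.1),(380,195,.05),(337,187,.05),(408,149,.05),(423,226,.05),(355,241,.05),(377,300,.02)]: print(u,v,at("wrist",u,v,z,o))
print("scene")
f=lambda x,y:(180+x/2.96,165+y/2.96)
for x,y,z in [(97,52,.1),(259,149,.1),(433,282,.1),(430,192,.1),(369,366,.1),(408,143,.05),(342,150,.05),(400,103,.05),(473,138,.05),(538,262,.02),(657,222,.02),(774,344,.02),(647,388,.02)]:
    print(x,y,at("scene",*f(x,y),z))
E
```

```text
232 207 [0.4747 0.0265 0.1   ]
242 371 [ 0.4723 -0.1327  0.1   ]
302 322 [ 0.5306 -0.0801  0.1   ]
380 195 [0.6046 0.0282 0.05  ]
337 187 [0.5632 0.0359 0.05  ]
408 149 [0.6286 0.071  0.05  ]
423 226 [ 0.6485 -0.0026  0.05  ]
355 241 [ 0.5818 -0.018   0.05  ]
377 300 [ 0.6117 -0.0978  0.02  ]
scene
97 52 [0.4584 0.1995 0.1   ]
259 149 [0.4743 0.0262 0.1   ]
433 282 [ 0.4704 -0.1493  0.1   ]
430 192 [ 0.5289 -0.0824  0.1   ]
369 366 [ 0.395  -0.1792  0.1   ]
408 143 [0.6027 0.0203 0.05  ]
342 150 [0.5603 0.0445 0.05  ]
400 103 [0.6331 0.0636 0.05  ]
473 138 [ 0.6433 -0.0058  0.05  ]
538 262 [ 0.605  -0.1128  0.02  ]
657 222 [ 0.7023 -0.1368  0.02  ]
774 344 [ 0.662  -0.2708  0.02  ]
647 388 [ 0.5684 -0.2438  0.02  ]
```

```bash
python3 - <<'E'
import bench
print([n for n in dir(bench) if not n.startswith('__')], getattr(bench,'hold_point_z',None))
from h import *
o=get_obs(); print(px("wrist",[.471,-.149,.1],o),px("wrist",[.458,.197,.1],o),px("side",[.471,-.149,.1]),px("side",[.4745,.0262,.1]))
E
```

```text
['IKError', 'calibration', 'close_job', 'get_obs', 'hold_point_z', 'snapshot'] 0.0188
[241.7447 385.3163] [189.1994 -37.1844] [319.1272 247.8258] [285.074  219.3284]
```

{"fn": "step_arm", "kwargs": {"increments": "1.3 -3.8 0 0 0 0; 1.3 -3.7 0 0 0 0; 0 0 0.5 0 0 0; 0 0 0 0 0 0", "claw": -1}}

```text
time: 0.55
tool_pos: [0.4745, 0.0261, 0.1999]
ee_rot: [-3.141, 0.0, 1.571]
wrist_force: [-0.3, 1.0, -0.2]
width: 0.0945
```

```bash
python3 - <<'E'
from h import *
o=get_obs(); im=snapshot("wrist"); np.save("w1.npy",[o["tool_pos"],o["ee_rot"]])
cv2.imwrite("pics/w1.png",im[:,:,::-1])
print(px("wrist",[.4745,.0262,.1],o),px("wrist",[.604,.021,.05],o))
E
```

```text
[322.4553 239.208 ] [455.1726 229.6323]
```

View pics/w1.png

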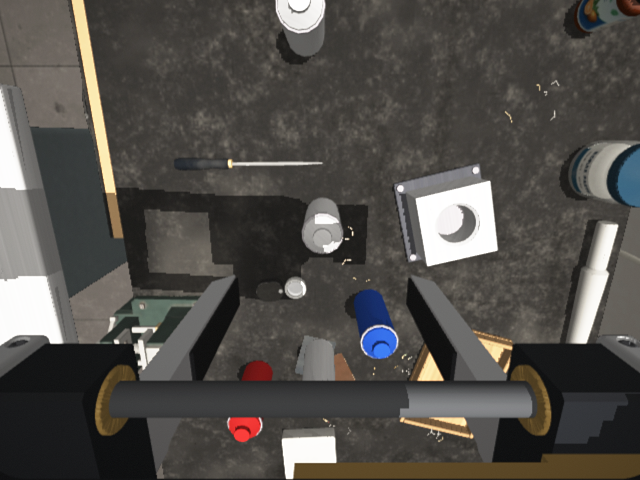

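Cartridge 2's stub is at (323,238), within 1 px of the prediction. The bore mouth is at about (457,224), and cartridge 1's stub is at about (299,4). Next I descend and grip.

{"fn": "step_arm", "kwargs": {"increments": "0 0 4.5 0 0 0; 0 0 4.5 0 0 0; 0 0 4 0 0 0; 0 0 2.4 0 0 0; 0 0 0 0 0 0"}}

```text
time: 1.1
tool_pos: [0.4724, 0.0257, 0.0419]
ee_rot: [-3.132, -0.0, 1.57]
wrist_force: [0.1, 0.4, 0.1]
width: 0.0938
```

{"fn": "step_arm", "kwargs": {"increments": "0 0 0 0 0 0; 0 0 0 0 0 0; 0 0 0 0 0 0; 0 0 0 0 0 0; 0 0 0 0 0 0", "claw": 1}}

```text
time: 1.6
tool_pos: [0.4757, 0.026, 0.0475]
ee_rot: [3.14, 0.0, 1.571]
wrist_force: [1.0, 0.1, 0.3]
width: 0.0573
```

{"fn": "step_arm", "kwargs": {"increments": "0 0 0 0 0 0; 0 0 0 0 0 0; 0 0 0 0 0 0; 0 0 0 0 0 0; 0 0 0 0 0 0"}}

```text
time: 2.1
tool_pos: [0.4748, 0.026, 0.0465]
ee_rot: [-3.141, -0.0, 1.571]
wrist_force: [-1.9, 0.3, 1.3]
width: 0.0351
```

{"fn": "step_arm", "kwargs": {"increments": "0 0 -0.3 0 0 0; 0 0 -0.4 0 0 0; 0 0 -0.3 0 0 0; 0 0 0 0 0 0; 0 0 0 0 0 0"}}

```text
time: 2.6
tool_pos: [0.475, 0.026, 0.0564]
ee_rot: [-3.142, -0.0, 1.571]
wrist_force: [-0.2, -0.6, -3.7]
width: 0.0351
```

{"fn": "step_arm", "kwargs": {"increments": "0 0 0 0 0 0; 0 0 0 0 0 0"}}

```text
time: 2.8
tool_pos: [0.4749, 0.026, 0.0563]
ee_rot: [-3.141, 0.0, 1.571]
wrist_force: [-1.1, -0.0, -5.2]
width: 0.0355
```

{"fn": "step_arm", "kwargs": {"increments": "0 0 0 0 0 0"}}

```text
time: 2.9
tool_pos: [0.4749, 0.026, 0.0564]
ee_rot: [-3.141, -0.0, 1.571]
wrist_force: [0.8, -0.0, -5.1]
width: 0.0353
```

About -5 N when lifted, so this one is the full cartridge. I'll raise it and move towards the holder, then measure the stub and bore in one image.

{"fn": "step_arm", "kwargs": {"increments": "0 0 -2.5 0 0 0; 0 0 -3 0 0 0; 0 0 -2.5 0 0 0; 0 2.5 0 0 0 0; 0 2.5 0 0 0 0"}}

```text
time: 3.4
tool_pos: [0.5263, 0.026, 0.1383]
ee_rot: [3.138, 0.0, 1.571]
wrist_force: [0.3, -0.3, -4.4]
width: 0.0354
```

{"fn": "step_arm", "kwargs": {"increments": "0 2.5 0 0 0 0; 0 0 0 0 0 0; 0 0 0 0 0 0; 0 0 0 0 0 0; 0 0 0 0 0 0"}}

```text
time: 3.9
tool_pos: [0.5493, 0.0261, 0.1365]
ee_rot: [-3.141, -0.0, 1.571]
wrist_force: [0.0, -0.4, -5.6]
width: 0.0351
```

```bash
python3 - <<'E'
from h import *
o=get_obs(); im=snapshot("wrist"); np.save("w2.npy",[o["tool_pos"],o["ee_rot"]])
print(o["tool_pos"],o["ee_rot"],o["wrist_force"],o["width"])
cv2.imwrite("pics/w2full.png",im[:,:,::-1])
p=o["tool_pos"]
print("stub pred",px("wrist",p+[0,0,.0535],o),"bore pred",px("wrist",[.604,.021,.05],o))
c=im[130:350,260:560,::-1]
cv2.imwrite("pics/w2.png",cv2.resize(c,None,fx=2.6,fy=2.6,interpolation=cv2.INTER_CUBIC))
E
```

```text
[0.5493 0.0261 0.1365] [-3.1413 -0.      1.5708] [ 0.0169 -0.3743 -5.6092] 0.035146027503206265
stub pred [322.3717 345.2065] bore pred [390.7553 250.0775]
```

View pics/w2.png

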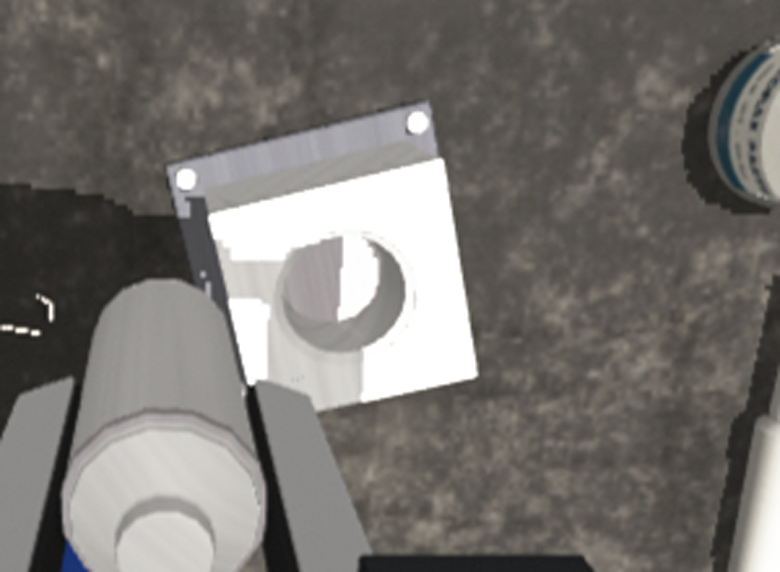

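The stub centre is at about (323.5,344), against a predicted (322.4,345.2), so it is held well centred. The bore mouth centre is at crop (342,294), and the midpoint of the block's diagonal is at (343,295). They agree.

```bash
python3 - <<'E'
from h import *
a=np.load("w2.npy"); o=dict(tool_pos=a[0],ee_rot=a[1])
f=lambda x,y:(260+x/2.6,130+y/2.6)
for x,y,z in [(342,294,.05),(343,295,.05),(208,213,.05),(443,158,.05),(478,377,.05),(165,555,.19)]: print(at("wrist",*f(x,y),z,o))
# refine bore with edge ellipse
im=cv2.imread("pics/w1.png")
b=np.load("w1.npy"); ob=dict(tool_pos=b[0],ee_rot=b[1])
print("w1",at("wrist",457,224,.05,ob))
K,r,e=cam("wrist",o);print(e)
# overlay check: bevel outer circle and block outline at candidate
im=cv2.imread("pics/w2full.png"); im=cv2.resize(im[130:350,260:560],None,fx=2.6,fy=2.6,interpolation=cv2.INTER_CUBIC)
c=np.array(at("wrist",*f(342.5,294.5),.05,o))
for rad,col in ((.02225,(0,0,255)),):
  t=np.linspace(0,2*np.pi,90)
  P=np.array([(px("wrist",c+[rad*np.cos(s),rad*np.sin(s),0],o)-[260,130])*2.6 for s in t]).astype(int)
  cv2.polylines(im,[P],True,col,1)
s=a[0]+[0,0,.0535]
P=np.array([(px("wrist",s+[.008*np.cos(q),.008*np.sin(q),0],o)-[260,130])*2.6 for q in t]).astype(int)
cv2.polylines(im,[P],True,(0,255,0),1)
cv2.imwrite("pics/w2b.png",im)
E
```

```text
[0.6043 0.0269 0.05  ]
[0.6046 0.0266 0.05  ]
[0.5629 0.0522 0.05  ]
[0.6316 0.0686 0.05  ]
[ 0.6487 -0.0005  0.05  ]
[0.5497 0.0269 0.19  ]
w1 [0.6052 0.0267 0.05  ]
[0.5495 0.1094 0.3162]
```

View pics/w2b.png

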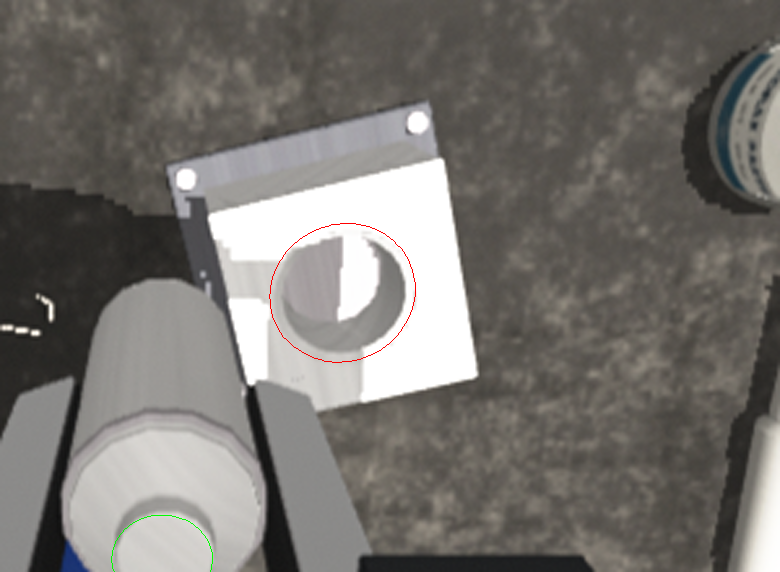

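{"fn": "step_arm", "kwargs": {"increments": "0 3 0 0 0 0; 0 2.5 0 0 0 0; 0 0 0 0 0 0; 0 0 0 0 0 0; 0 0 0 0 0 0"}}

```text
time: 4.45
tool_pos: [0.6041, 0.0261, 0.1365]
ee_rot: [-3.141, -0.0, 1.571]
wrist_force: [0.2, -0.6, -4.1]
width: 0.0354
```

{"fn": "step_arm", "kwargs": {"increments": "0 0 1 0 0 0; 0 0 1 0 0 0; 0 0 1 0 0 0; 0 0 0 0 0 0; 0 0 0 0 0 0"}}

```text
time: 4.95
tool_pos: [0.6045, 0.026, 0.1056]
ee_rot: [-3.14, -0.0, 1.571]
wrist_force: [-0.3, 0.5, -4.3]
width: 0.0355
```

```bash
python3 - <<'E'
from h import *
o=get_obs(); print(o["tool_pos"],o["ee_rot"],o["wrist_force"],o["wrist_torque"])
im=snapshot("side"); im2=snapshot("scene"); p=o["tool_pos"]
a=px("side",[.6045,.0267,.05]);b=px("scene",[.6045,.0267,.05]); print(a,b)
g=lambda i,c:cv2.resize(i[int(c[1])-40:int(c[1])+35,int(c[0])-33:int(c[0])+33,::-1],None,fx=6,fy=6,interpolation=cv2.INTER_CUBIC)
cv2.imwrite("pics/ins.png",np.hstack([g(im,a),g(im2,b)]))
E
```

```text
[0.6045 0.026  0.1056] [-3.1401 -0.0001  1.5708] [-0.3431  0.4667 -4.2701] [ 0.0073 -0.0426 -0.0086]
[327.4127 223.6728] [316.4944 211.6956]
```

View pics/ins.png

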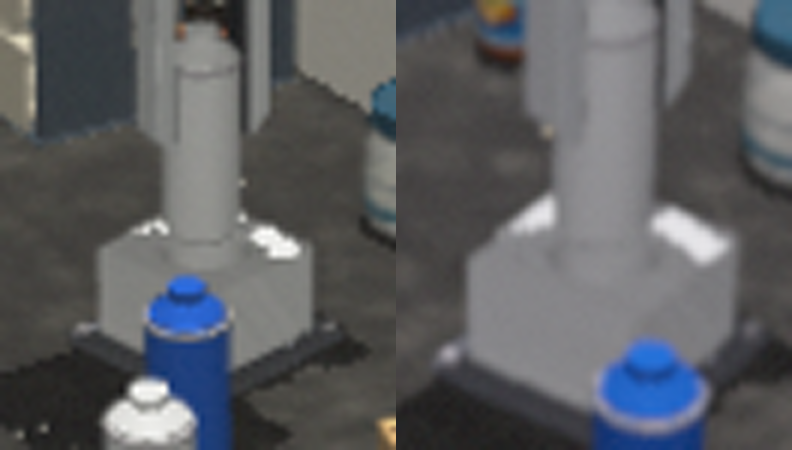

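In both views the cartridge is centred on the block to within about 1 mm. Lowering gently.

{"fn": "step_arm", "kwargs": {"increments": "0 0 0.3 0 0 0; 0 0 0.3 0 0 0; 0 0 0.3 0 0 0; 0 0 0 0 0 0; 0 0 0 0 0 0"}}

```text
time: 5.55
tool_pos: [0.6049, 0.026, 0.0973]
ee_rot: [-3.141, -0.0, 1.571]
wrist_force: [-0.9, 0.1, -4.2]
width: 0.0354
```

{"fn": "step_arm", "kwargs": {"increments": "0 0 0.2 0 0 0; 0 0 0.2 0 0 0; 0 0 0 0 0 0; 0 0 0 0 0 0"}}

```text
time: 5.95
tool_pos: [0.605, 0.026, 0.0934]
ee_rot: [-3.141, -0.0, 1.571]
wrist_force: [0.1, -0.0, -3.6]
width: 0.0354
```

{"fn": "step_arm", "kwargs": {"increments": "0 0 0.15 0 0 0; 0 0 0.15 0 0 0; 0 0 0.15 0 0 0; 0 0 0 0 0 0; 0 0 0 0 0 0"}}

```text
time: 6.45
tool_pos: [0.605, 0.026, 0.0889]
ee_rot: [-3.142, -0.0, 1.571]
wrist_force: [-0.6, 0.2, -5.0]
width: 0.0353
```

{"fn": "step_arm", "kwargs": {"increments": "0 0 0.15 0 0 0; 0 0 0.15 0 0 0; 0 0 0 0 0 0; 0 0 0 0 0 0"}}

```text
time: 6.85
tool_pos: [0.605, 0.026, 0.0859]
ee_rot: [-3.141, -0.0, 1.571]
wrist_force: [-0.2, 0.7, -5.2]
width: 0.0355
```

{"fn": "step_arm", "kwargs": {"increments": "0 0 0.2 0 0 0; 0 0 0.2 0 0 0; 0 0 0.2 0 0 0; 0 0 0.2 0 0 0; 0 0 0 0 0 0"}}

```text
time: 7.35
tool_pos: [0.6047, 0.026, 0.0774]
ee_rot: [-3.141, -0.0, 1.571]
wrist_force: [-0.4, 0.8, -4.2]
width: 0.0355
```

{"fn": "step_arm", "kwargs": {"increments": "0 0 0.15 0 0 0; 0 0 0.15 0 0 0; 0 0 0.15 0 0 0; 0 0 0 0 0 0; 0 0 0 0 0 0"}}

```text
time: 7.85
tool_pos: [0.605, 0.026, 0.0734]
ee_rot: [-3.142, -0.0, 1.571]
wrist_force: [0.1, -0.0, -3.9]
width: 0.0355
```

{"fn": "step_arm", "kwargs": {"increments": "0 0 0.15 0 0 0; 0 0 0.15 0 0 0; 0 0 0.15 0 0 0; 0 0 0 0 0 0; 0 0 0 0 0 0"}}

```text
time: 8.35
tool_pos: [0.605, 0.026, 0.0689]
ee_rot: [-3.141, 0.0, 1.571]
wrist_force: [0.6, -0.7, -5.1]
width: 0.0352
```

{"fn": "step_arm", "kwargs": {"increments": "0 0 0.1 0 0 0; 0 0 0.1 0 0 0; 0 0 0.1 0 0 0; 0 0 0 0 0 0; 0 0 0 0 0 0"}}

```text
time: 8.85
tool_pos: [0.6052, 0.026, 0.0668]
ee_rot: [3.141, 0.0, 1.571]
wrist_force: [-2.2, 0.3, 0.2]
width: 0.035
```

{"fn": "step_arm", "kwargs": {"increments": "0 0 0.1 0 0 0; 0 0 0.1 0 0 0; 0 0 0.1 0 0 0; 0 0 0 0 0 0; 0 0 0 0 0 0"}}

```text
time: 9.35
tool_pos: [0.6052, 0.026, 0.0629]
ee_rot: [3.141, -0.0, 1.571]
wrist_force: [0.4, 0.3, -0.0]
width: 0.0357
```

{"fn": "step_arm", "kwargs": {"increments": "0 0 0.1 0 0 0; 0 0 0.1 0 0 0; 0 0 0.1 0 0 0; 0 0 0.1 0 0 0; 0 0 0 0 0 0"}}

```text
time: 9.85
tool_pos: [0.6052, 0.026, 0.0589]
ee_rot: [3.141, 0.0, 1.571]
wrist_force: [-0.6, -1.0, 0.0]
width: 0.0357
```

{"fn": "step_arm", "kwargs": {"increments": "0 0 0.1 0 0 0; 0 0 0 0 0 0; 0 0 0 0 0 0"}}

```text
time: 10.15
tool_pos: [0.6052, 0.026, 0.0579]
ee_rot: [3.141, 0.0, 1.571]
wrist_force: [0.3, 0.1, -0.5]
width: 0.0356
```

{"fn": "step_arm", "kwargs": {"increments": "0 0 0.05 0 0 0; 0 0 0 0 0 0; 0 0 0 0 0 0"}}

```text
time: 10.45
tool_pos: [0.6052, 0.026, 0.0575]
ee_rot: [3.141, -0.0, 1.571]
wrist_force: [0.5, 0.0, 1.0]
width: 0.0352
```

{"fn": "step_arm", "kwargs": {"increments": "0 0 0.05 0 0 0; 0 0 0 0 0 0; 0 0 0 0 0 0"}}

```text
time: 10.75
tool_pos: [0.6052, 0.026, 0.0571]
ee_rot: [3.141, -0.0, 1.571]
wrist_force: [0.5, 0.4, 1.2]
width: 0.0355
```

{"fn": "step_arm", "kwargs": {"increments": "0 0 0.05 0 0 0; 0 0 0 0 0 0; 0 0 0 0 0 0"}}

```text
time: 11.05
tool_pos: [0.6052, 0.026, 0.0565]
ee_rot: [3.141, 0.0, 1.571]
wrist_force: [0.0, 0.5, 1.5]
width: 0.035
```

{"fn": "step_arm", "kwargs": {"increments": "0 0 0.03 0 0 0; 0 0 0 0 0 0; 0 0 0 0 0 0"}}

```text
time: 11.35
tool_pos: [0.6052, 0.026, 0.0565]
ee_rot: [3.141, 0.0, 1.571]
wrist_force: [0.7, -0.6, 2.7]
width: 0.0354
```

{"fn": "step_arm", "kwargs": {"increments": "0 0 0.04 0 0 0; 0 0 0 0 0 0; 0 0 0 0 0 0"}}

```text
time: 11.65
tool_pos: [0.6052, 0.026, 0.0565]
ee_rot: [3.141, 0.0, 1.571]
wrist_force: [-0.2, 0.1, 5.4]
width: 0.0353
```

{"fn": "step_arm", "kwargs": {"increments": "0 0 0.04 0 0 0; 0 0 0 0 0 0; 0 0 0 0 0 0"}}

```text
time: 11.95
tool_pos: [0.6052, 0.026, 0.0565]
ee_rot: [3.141, 0.0, 1.571]
wrist_force: [-2.0, 0.6, 6.3]
width: 0.0354
```

Position is fixed at 0.0565, the expected seat height, while the force climbs, so this is the hard stop. I'll press to a firm but safe level.

{"fn": "step_arm", "kwargs": {"increments": "0 0 0.05 0 0 0; 0 0 0 0 0 0; 0 0 0 0 0 0"}}

```text
time: 12.25
tool_pos: [0.6052, 0.026, 0.0565]
ee_rot: [3.141, 0.0, 1.571]
wrist_force: [-2.6, 0.5, 8.6]
width: 0.0352
```

{"fn": "step_arm", "kwargs": {"increments": "0 0 0.05 0 0 0; 0 0 0 0 0 0; 0 0 0 0 0 0; 0 0 0 0 0 0"}}

```text
time: 12.65
tool_pos: [0.6053, 0.026, 0.0564]
ee_rot: [3.14, 0.0, 1.571]
wrist_force: [-3.5, -0.8, 9.5]
width: 0.0354
```

{"fn": "step_arm", "kwargs": {"increments": "0 0 0.04 0 0 0; 0 0 0 0 0 0; 0 0 0 0 0 0; 0 0 0 0 0 0"}}

```text
time: 13.05
tool_pos: [0.6053, 0.026, 0.0564]
ee_rot: [3.14, 0.0, 1.571]
wrist_force: [-3.9, 0.1, 10.6]
width: 0.0349
```

{"fn": "step_arm", "kwargs": {"increments": "0 0 -0.1 0 0 0; 0 0 -0.1 0 0 0; 0 0 -0.06 0 0 0; 0 0 0 0 0 0; 0 0 0 0 0 0"}}

```text
time: 13.55
tool_pos: [0.6052, 0.026, 0.0565]
ee_rot: [3.141, -0.0, 1.571]
wrist_force: [0.5, -0.3, 2.9]
width: 0.0354
```

{"fn": "step_arm", "kwargs": {"increments": "0 0 0 0 0 0; 0 0 0 0 0 0; 0 0 0 0 0 0; 0 0 0 0 0 0", "claw": 0.2}}

```text
time: 13.95
tool_pos: [0.6046, 0.026, 0.056]
ee_rot: [-3.14, -0.0, 1.571]
wrist_force: [-0.6, -0.6, 0.0]
width: 0.0372
```

{"fn": "step_arm", "kwargs": {"increments": "0 0 0 0 0 0; 0 0 0 0 0 0; 0 0 0 0 0 0; 0 0 0 0 0 0; 0 0 0 0 0 0", "claw": -1}}

```text
time: 14.45
tool_pos: [0.605, 0.026, 0.0566]
ee_rot: [3.142, 0.0, 1.571]
wrist_force: [0.6, -0.8, 0.1]
width: 0.0741
```

{"fn": "step_arm", "kwargs": {"increments": "0 0 -4 0 0 0; 0 0 -4 0 0 0; 0 0 -3 0 0 0; 0 0 -2 0 0 0; 0 0 0 0 0 0"}}

```text
time: 14.95
tool_pos: [0.6071, 0.0259, 0.1912]
ee_rot: [3.133, 0.0, 1.571]
wrist_force: [-0.2, -0.5, 0.7]
width: 0.094
```

```bash
python3 - <<'E'
from h import *
o=get_obs(); print(o["tool_pos"],o["wrist_force"],o["width"])
a=np.load("w1.npy"); ob=dict(tool_pos=a[0],ee_rot=a[1])
print("cart1",at("wrist",299,4,.1,ob), "stub pred scene", px("scene",[.6047,.0265,.11]),px("side",[.6047,.0265,.11]),px("wrist",[.6047,.0265,.11],o))
cv2.imwrite("pics/w3full.png",snapshot("wrist")[:,:,::-1])
im=snapshot("side"); c=px("side",[.6047,.0265,.08])
im2=snapshot("scene"); d=px("scene",[.6047,.0265,.08])
g=lambda i,c:cv2.resize(i[int(c[1])-40:int(c[1])+35,int(c[0])-33:int(c[0])+33,::-1],None,fx=6,fy=6,interpolation=cv2.INTER_CUBIC)
cv2.imwrite("pics/ins2.png",np.hstack([g(im,c),g(im2,d)])); print(c,d)
E
```

```text
[0.6071 0.0259 0.1912] [-0.1732 -0.4792  0.6585] 0.09401593498897161
cart1 [0.4583 0.1969 0.1   ] stub pred scene [317.0867 188.1151] [327.2955 203.9514] [318.5789 245.4372]
[327.4052 213.9151] [316.8516 200.1173]
```

View pics/ins2.png

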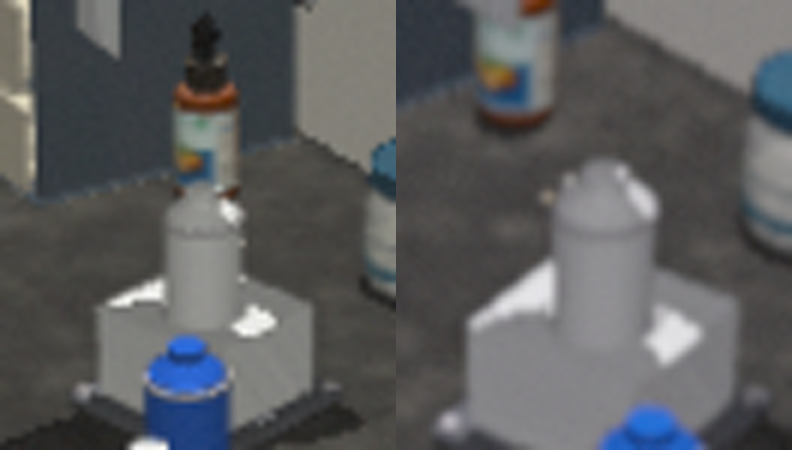

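The full cartridge is seated. The stub top is at about the predicted pixel for 110 mm: predicted crop (200,185), seen (203,190). Now to cartridge 1.

{"fn": "step_arm", "kwargs": {"increments": "3.4 -2.9 0 0 0 0; 3.4 -3 0 0 0 0; 3.4 -3 0 0 0 0; 3.4 -2.9 0 0 0 0; 3.4 -2.9 0 0 0 0"}}

```text
time: 15.6
tool_pos: [0.4556, 0.1967, 0.184]
ee_rot: [-3.137, 0.001, 1.57]
wrist_force: [0.3, 0.1, 0.2]
width: 0.0941
```

{"fn": "step_arm", "kwargs": {"increments": "0 0 0 0 0 0; 0 0 0 0 0 0; 0 0 0 0 0 0"}}

```text
time: 15.9
tool_pos: [0.4581, 0.1951, 0.1853]
ee_rot: [-3.14, 0.001, 1.57]
wrist_force: [0.2, -0.4, -0.1]
width: 0.0937
```

```bash
python3 - <<'E'
from h import *
o=get_obs(); im=snapshot("wrist"); print(o["tool_pos"],o["width"])
cv2.imwrite("pics/w4.png",im[:,:,::-1]); print(px("wrist",[.4583,.198,.1],o))
# bright round stub via threshold crop
cv2.imwrite("pics/w4c.png",cv2.resize(im[120:340,180:460,::-1],None,fx=2.5,fy=2.5,interpolation=cv2.INTER_CUBIC))
E
```

```text
[0.4581 0.1951 0.1853] 0.09371823041591004
[322.8983 241.0047]
```

View pics/w4c.png

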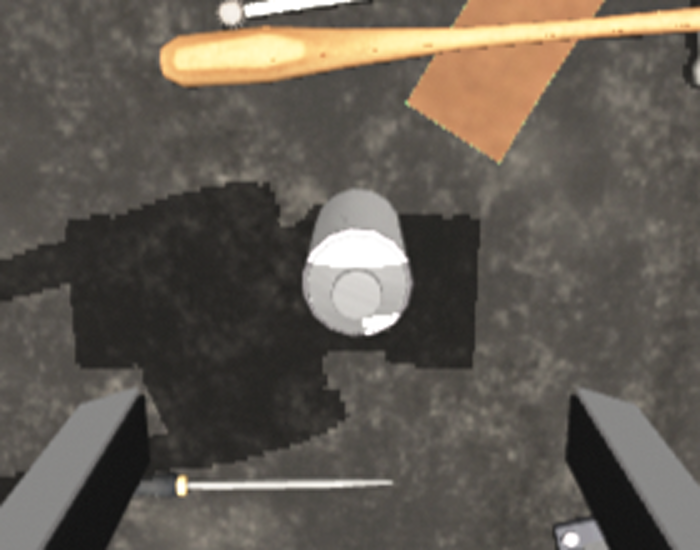

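Cartridge 1's stub is at (322.8,237.6), so y is about 0.200. Correcting y by +0.5 cm, then descending.

{"fn": "step_arm", "kwargs": {"increments": "0.5 0 2 0 0 0; 0 0 4 0 0 0; 0 0 4 0 0 0; 0 0 3 0 0 0; 0 0 0.9 0 0 0"}}

```text
time: 16.45
tool_pos: [0.4558, 0.1988, 0.043]
ee_rot: [-3.134, 0.003, 1.568]
wrist_force: [0.2, 0.3, -0.6]
width: 0.0939
```

{"fn": "step_arm", "kwargs": {"increments": "0 0 0 0 0 0; 0 0 0 0 0 0; 0 0 0 0 0 0; 0 0 0 0 0 0; 0 0 0 0 0 0", "claw": 1}}

```text
time: 16.95
tool_pos: [0.4588, 0.2013, 0.0489]
ee_rot: [3.139, -0.001, 1.571]
wrist_force: [-0.3, -0.2, -0.4]
width: 0.0575
```

{"fn": "step_arm", "kwargs": {"increments": "0 0 0 0 0 0; 0 0 0 0 0 0; 0 0 0 0 0 0; 0 0 0 0 0 0; 0 0 0 0 0 0"}}

```text
time: 17.45
tool_pos: [0.458, 0.2011, 0.0477]
ee_rot: [3.142, -0.0, 1.571]
wrist_force: [0.2, 0.1, 1.5]
width: 0.0353
```

{"fn": "step_arm", "kwargs": {"increments": "0 0 -0.3 0 0 0; 0 0 -0.4 0 0 0; 0 0 -0.3 0 0 0; 0 0 0 0 0 0; 0 0 0 0 0 0"}}

```text
time: 17.95
tool_pos: [0.4581, 0.201, 0.0577]
ee_rot: [3.141, -0.0, 1.571]
wrist_force: [-0.7, 0.1, -1.4]
width: 0.0357
```

{"fn": "step_arm", "kwargs": {"increments": "0 0 0 0 0 0; 0 0 0 0 0 0"}}

```text
time: 18.15
tool_pos: [0.4579, 0.2009, 0.0574]
ee_rot: [-3.141, 0.0, 1.571]
wrist_force: [0.1, 0.3, -1.0]
width: 0.035
```

About -1.2 N, so empty. Carrying it to the tray.

{"fn": "step_arm", "kwargs": {"increments": "0 0 -3 0 0 0; 0 0 -4 0 0 0; 0 0 -4 0 0 0; 0 0 -2 0 0 0; -2 1 0 0 0 0"}}

```text
time: 18.65
tool_pos: [0.4696, 0.183, 0.1925]
ee_rot: [3.133, -0.004, 1.574]
wrist_force: [1.4, 0.2, -0.4]
width: 0.0353
```

{"fn": "step_arm", "kwargs": {"increments": "-4 2.05 0 0 0 0; -4 2.05 0 0 0 0; -4 2.05 0 0 0 0; -4 2.05 0 0 0 0; -4 2.05 0 0 0 0"}}

```text
time: 19.15
tool_pos: [0.571, -0.0207, 0.1875]
ee_rot: [3.142, -0.0, 1.571]
wrist_force: [0.2, 0.1, -1.1]
width: 0.0352
```

{"fn": "step_arm", "kwargs": {"increments": "-4 2.05 0 0 0 0; -4 2.05 0 0 0 0; -4 2.05 0 0 0 0; -2 1 0 0 0 0; 0 0 0 0 0 0"}}

```text
time: 19.65
tool_pos: [0.6424, -0.1624, 0.1858]
ee_rot: [-3.14, 0.0, 1.567]
wrist_force: [1.1, 0.2, -2.1]
width: 0.035
```

{"fn": "step_arm", "kwargs": {"increments": "0 0 0 0 0 0; 0 0 0 0 0 0; 0 0 0 0 0 0"}}

```text
time: 19.95
tool_pos: [0.6418, -0.1575, 0.1881]
ee_rot: [3.141, -0.0, 1.572]
wrist_force: [-0.4, 1.4, -0.8]
width: 0.0352
```

```bash
python3 - <<'E'
from h import *
o=get_obs(); im=snapshot("wrist"); print(o["tool_pos"],o["width"],o["wrist_force"])
t=np.array([.275,.96]);t/=np.linalg.norm(t);n=np.array([t[1],-t[0]]);c=np.array([.634,-.191])
b=im[:,:,::-1].copy(); cv2.imwrite("pics/w5.png",b)
P=np.array([px("wrist",[*(c+sx*.05*n+sy*.07*t),.02],o) for sx,sy in((1,1),(1,-1),(-1,-1),(-1,1))]).astype(int)
cv2.polylines(b,[P],True,(0,0,255),1); print(P)
np.save("w5.npy",[o["tool_pos"],o["ee_rot"]])
cv2.imwrite("pics/w5b.png",b)
E
```

```text
[ 0.6418 -0.1575  0.1881] 0.03524062257287929 [-0.43    1.3977 -0.7919]
[[381 200]
 [341 320]
 [253 297]
 [285 173]]
```

View pics/w5b.png

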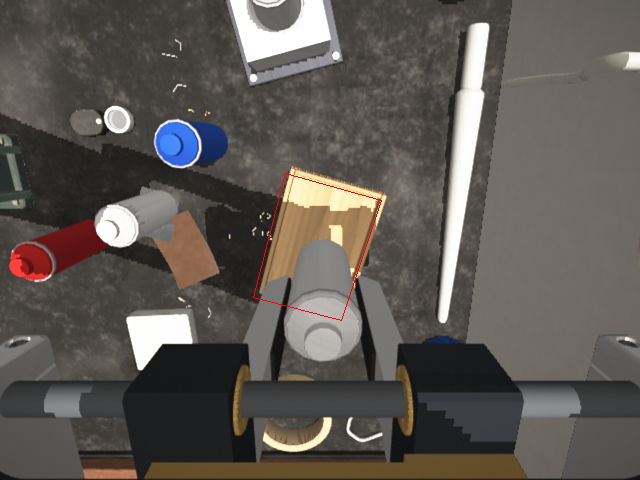

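The tray's far corners are at (291,168) and (385,194), about 5 mm right of and up from my estimate. That puts its centre near (0.638,-0.187). The white cartridge 3's stub is at (118,228). Placing this one at (0.647,-0.156).

{"fn": "step_arm", "kwargs": {"increments": "0.2 0.5 3 0 0 0; 0 0 4 0 0 0; 0 0 3 0 0 0; 0 0 1.5 0 0 0; 0 0 0.7 0 0 0"}}

```text
time: 20.5
tool_pos: [0.6461, -0.1561, 0.0639]
ee_rot: [-3.139, -0.001, 1.572]
wrist_force: [0.5, 0.6, -1.1]
width: 0.035
```

{"fn": "step_arm", "kwargs": {"increments": "0 0 0.3 0 0 0; 0 0 0.3 0 0 0; 0 0 0.2 0 0 0; 0 0 0 0 0 0; 0 0 0 0 0 0"}}

```text
time: 21.0
tool_pos: [0.6475, -0.1572, 0.0585]
ee_rot: [3.14, 0.0, 1.571]
wrist_force: [-0.3, -0.5, -1.1]
width: 0.0354
```

```bash
python3 - <<'E'
from h import *
a=np.load("w5.npy"); o=dict(tool_pos=a[0],ee_rot=a[1])
print("c3",at("wrist",119,228,.1,o),"blue",at("wrist",174,143,.1,o),"red",at("wrist",26,263,.1,o))
print("tray far corners",at("wrist",291,168,.02,o),at("wrist",385,194,.02,o))
E
```

```text
c3 [ 0.4808 -0.1448  0.1   ] blue [ 0.5321 -0.0798  0.1   ] red [ 0.4001 -0.1743  0.1   ]
tray far corners [ 0.611 -0.105  0.02 ] [ 0.7043 -0.1305  0.02  ]
```

{"fn": "step_arm", "kwargs": {"increments": "0 0 0.2 0 0 0; 0 0 0.15 0 0 0; 0 0 0.1 0 0 0; 0 0 0 0 0 0; 0 0 0 0 0 0"}}

```text
time: 21.5
tool_pos: [0.647, -0.157, 0.053]
ee_rot: [-3.142, -0.0, 1.571]
wrist_force: [0.5, -1.3, -1.7]
width: 0.0354
```

{"fn": "step_arm", "kwargs": {"increments": "0 0 0.05 0 0 0; 0 0 0.05 0 0 0; 0 0 0 0 0 0; 0 0 0 0 0 0"}}

```text
time: 21.9
tool_pos: [0.6471, -0.157, 0.0527]
ee_rot: [3.141, 0.0, 1.571]
wrist_force: [-1.9, 0.2, 2.3]
width: 0.0355
```

{"fn": "step_arm", "kwargs": {"increments": "0 0 0 0 0 0; 0 0 0 0 0 0; 0 0 0 0 0 0; 0 0 0 0 0 0", "claw": 0.2}}

```text
time: 22.3
tool_pos: [0.647, -0.157, 0.0519]
ee_rot: [3.142, -0.0, 1.571]
wrist_force: [0.9, 0.1, 1.1]
width: 0.0374
```

{"fn": "step_arm", "kwargs": {"increments": "0 0 0 0 0 0; 0 0 0 0 0 0; 0 0 0 0 0 0; 0 0 0 0 0 0; 0 0 0 0 0 0", "claw": -1}}

```text
time: 22.8
tool_pos: [0.647, -0.157, 0.0521]
ee_rot: [3.142, 0.0, 1.571]
wrist_force: [0.4, 0.0, 0.6]
width: 0.0743
```

{"fn": "step_arm", "kwargs": {"increments": "0 0 -3 0 0 0; 0 0 -4 0 0 0; 0 0 -4 0 0 0; 0 0 -3 0 0 0; 0.2 -2 0 0 0 0"}}

```text
time: 23.3
tool_pos: [0.6306, -0.156, 0.1987]
ee_rot: [3.13, 0.004, 1.571]
wrist_force: [0.4, 0.0, -0.2]
width: 0.0942
```

{"fn": "step_arm", "kwargs": {"increments": "0.2 -4 0 0 0 0; 0.2 -4 0 0 0 0; 0.2 -4 0 0 0 0; 0.2 -3.5 0 0 0 0; 0 0 0 0 0 0.15"}}

```text
time: 23.8
tool_pos: [0.4684, -0.1464, 0.1923]
ee_rot: [-3.141, 0.0, 1.416]
wrist_force: [-0.5, -0.9, 0.6]
width: 0.0943
```

{"fn": "step_arm", "kwargs": {"increments": "0 0 0 0 0 0.15; 0 0 0 0 0 0.15; 0 0 0 0 0 0; 0 0 0 0 0 0; 0 0 0 0 0 0"}}

```text
time: 24.3
tool_pos: [0.4721, -0.147, 0.1921]
ee_rot: [3.141, -0.0, 1.123]
wrist_force: [0.1, 0.6, 0.3]
width: 0.0943
```

```bash
python3 - <<'E'
from h import *
o=get_obs(); im=snapshot("wrist"); print(o["tool_pos"],o["ee_rot"],o["width"])
np.save("w6.npy",[o["tool_pos"],o["ee_rot"]]); cv2.imwrite("pics/w6.png",im[:,:,::-1])
print(px("wrist",[.472,-.148,.1],o))
# overlay candidate grid-free crop; also scene view of the tray beside it
c=cv2.resize(im[120:360,160:480,::-1],None,fx=1.5,fy=1.5,interpolation=cv2.INTER_CUBIC)
s=snapshot("scene")[200:320,250:450,::-1]; s=cv2.resize(s,(300,180),interpolation=cv2.INTER_CUBIC)
s=cv2.copyMakeBorder(s,0,180,0,0,cv2.BORDER_CONSTANT)
cv2.imwrite("pics/w6c.png",np.hstack([c,s]))
E
```

```text
[ 0.4721 -0.147   0.1921] [ 3.1415 -0.0001  1.123 ] 0.09430713987299191
[322.916  243.2548]
```

View pics/w6c.png

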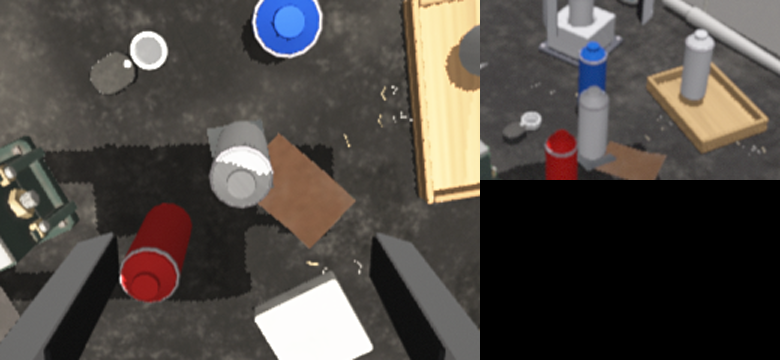

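The first empty stands upright in the tray. Cartridge 3's stub is at (320.7,243.3), against a prediction of (322.9,243.3), so it needs a 1 mm correction. The fingers clear the red and blue decoys.

{"fn": "step_arm", "kwargs": {"increments": "-0.1 -0.13 3 0 0 0; 0 0 4 0 0 0; 0 0 4 0 0 0; 0 0 2.5 0 0 0; 0 0 0.9 0 0 0"}}

```text
time: 24.9
tool_pos: [0.4681, -0.1463, 0.0446]
ee_rot: [-3.135, 0.0, 1.122]
wrist_force: [-1.0, -0.3, 1.0]
width: 0.0939
```

{"fn": "step_arm", "kwargs": {"increments": "0 0 0 0 0 0; 0 0 0 0 0 0; 0 0 0 0 0 0; 0 0 0 0 0 0; 0 0 0 0 0 0", "claw": 1}}

```text
time: 25.4
tool_pos: [0.4711, -0.1477, 0.0492]
ee_rot: [3.139, -0.0, 1.121]
wrist_force: [-0.2, 0.5, -0.4]
width: 0.0571
```

{"fn": "step_arm", "kwargs": {"increments": "0 0 0 0 0 0; 0 0 0 0 0 0; 0 0 0 0 0 0; 0 0 0 0 0 0; 0 0 0 0 0 0"}}

```text
time: 25.9
tool_pos: [0.4704, -0.1474, 0.0481]
ee_rot: [3.142, -0.0, 1.121]
wrist_force: [-0.5, 0.0, 0.7]
width: 0.0355
```

{"fn": "step_arm", "kwargs": {"increments": "0 0 -0.3 0 0 0; 0 0 -0.4 0 0 0; 0 0 -0.3 0 0 0; 0 0 0 0 0 0; 0 0 0 0 0 0"}}

```text
time: 26.4
tool_pos: [0.4705, -0.1473, 0.0582]
ee_rot: [3.141, -0.0, 1.121]
wrist_force: [0.0, -0.1, -2.0]
width: 0.0356
```

{"fn": "step_arm", "kwargs": {"increments": "0 0 0 0 0 0; 0 0 0 0 0 0"}}

```text
time: 26.6
tool_pos: [0.4703, -0.1473, 0.0579]
ee_rot: [-3.141, -0.0, 1.121]
wrist_force: [-0.2, -0.1, -1.8]
width: 0.0352
```

About -1.8 N, so empty. Carrying it to the second tray place at (0.629,-0.218).

{"fn": "step_arm", "kwargs": {"increments": "0 0 -3 0 0 0; 0 0 -4 0 0 0; 0 0 -4 0 0 0; 0 0 -1.5 0 0 0; 0.1 2.3 0 0 0 0"}}

```text
time: 27.1
tool_pos: [0.4922, -0.1565, 0.1869]
ee_rot: [3.135, -0.0, 1.121]
wrist_force: [-0.2, -0.1, -1.5]
width: 0.035
```

{"fn": "step_arm", "kwargs": {"increments": "0.1 4 0 0 0 0; 0.1 4 0 0 0 0; 0.1 4 0 0 0 0; 0.1 3 0 0 0 0; 0 0 0 0 0 0"}}

```text
time: 27.6
tool_pos: [0.63, -0.2192, 0.1784]
ee_rot: [-3.137, 0.0, 1.12]
wrist_force: [-0.7, -0.1, -2.0]
width: 0.0354
```

{"fn": "step_arm", "kwargs": {"increments": "0 0 0 0 0 0; 0 0 0 0 0 0; 0 0 0 0 0 0"}}

```text
time: 27.9
tool_pos: [0.6276, -0.2176, 0.1836]
ee_rot: [3.141, -0.0, 1.121]
wrist_force: [-0.5, -0.7, -0.9]
width: 0.035
```

Position is good. It has to come down 13.05 cm.

{"fn": "step_arm", "kwargs": {"increments": "0 0 3 0 0 0; 0 0 4 0 0 0; 0 0 3 0 0 0; 0 0 1.5 0 0 0; 0 0 0.5 0 0 0"}}

```text
time: 28.4
tool_pos: [0.627, -0.2174, 0.0615]
ee_rot: [-3.139, 0.0, 1.121]
wrist_force: [0.1, 0.0, -0.8]
width: 0.0354
```

{"fn": "step_arm", "kwargs": {"increments": "0 0 0.3 0 0 0; 0 0 0.2 0 0 0; 0 0 0 0 0 0; 0 0 0 0 0 0; 0 0 0 0 0 0"}}

```text
time: 28.9
tool_pos: [0.6289, -0.2183, 0.0591]
ee_rot: [3.14, -0.0, 1.121]
wrist_force: [0.1, 0.5, -1.6]
width: 0.0353
```

{"fn": "step_arm", "kwargs": {"increments": "0 0 0.2 0 0 0; 0 0 0.15 0 0 0; 0 0 0.1 0 0 0; 0 0 0 0 0 0; 0 0 0 0 0 0"}}

```text
time: 29.4
tool_pos: [0.6283, -0.2181, 0.0535]
ee_rot: [-3.142, -0.0, 1.121]
wrist_force: [-0.8, -0.1, -1.1]
width: 0.0355
```

{"fn": "step_arm", "kwargs": {"increments": "0 0 0.06 0 0 0; 0 0 0.06 0 0 0; 0 0 0 0 0 0; 0 0 0 0 0 0"}}

```text
time: 29.8
tool_pos: [0.6285, -0.2181, 0.0532]
ee_rot: [3.141, -0.0, 1.121]
wrist_force: [-2.0, 0.8, 3.5]
width: 0.0352
```

Floor contact felt. Releasing and retreating.

{"fn": "step_arm", "kwargs": {"increments": "0 0 -0.04 0 0 0; 0 0 0 0 0 0; 0 0 0 0 0 0; 0 0 0 0 0 0", "claw": 0.2}}

```text
time: 30.2
tool_pos: [0.6283, -0.2181, 0.0525]
ee_rot: [-3.141, 0.0, 1.121]
wrist_force: [0.6, 0.3, -0.4]
width: 0.0375
```

{"fn": "step_arm", "kwargs": {"increments": "0 0 0 0 0 0; 0 0 0 0 0 0; 0 0 0 0 0 0; 0 0 0 0 0 0; 0 0 0 0 0 0", "claw": -1}}

```text
time: 30.7
tool_pos: [0.6284, -0.2181, 0.0528]
ee_rot: [3.141, -0.0, 1.121]
wrist_force: [-0.6, 0.5, 0.5]
width: 0.0743
```

{"fn": "step_arm", "kwargs": {"increments": "0 0 -3 0 0 0; 0 0 -4 0 0 0; 0 0 -4 0 0 0; 0 0 -4 0 0 0; 0 0 -3 0 0 0"}}

```text
time: 31.2
tool_pos: [0.6288, -0.2183, 0.2364]
ee_rot: [3.138, -0.0, 1.121]
wrist_force: [0.8, -0.9, 0.6]
width: 0.0941
```

{"fn": "step_arm", "kwargs": {"increments": "0 0 0 0 0 0; 0 0 0 0 0 0; 0 0 0 0 0 0; 0 0 0 0 0 0"}}

```text
time: 31.6
tool_pos: [0.6275, -0.2177, 0.2298]
ee_rot: [-3.137, 0.0, 1.121]
wrist_force: [-0.2, 0.2, 0.2]
width: 0.0939
```

```bash
python3 - <<'E'
from h import *
o=get_obs(); print(o["time"],o["tool_pos"],o["wrist_force"],np.abs(o["qvel"]).max())
im=snapshot("scene").astype(int); g=im.mean(2); sat=im.max(2)-im.min(2)
for nm,p,z in (("A",(.6285,-.218),.005),("B",(.647,-.157),.005),("H",(.605,.0265),.01)):
    for h in (.02,.05,.08,.095,.108):
        if nm=="H" and h<.05: continue
        u,v=px("scene",[*p,z+h]); 
        u,v=int(round(u)),int(round(v)); print(nm,h,(u,v)," ".join(f"{int(g[v,x])}/{sat[v,x]}" for x in range(u-18,u+19,3)))
E
```

```text
31.6 [ 0.6275 -0.2177  0.2298] [-0.1834  0.1624  0.2249] 0.007149366511359082
A 0.02 (409, 273) 188/81 185/80 192/81 158/50 141/3 153/3 159/2 160/2 156/2 150/14 195/83 204/83 130/67
A 0.05 (411, 261) 157/3 154/3 146/5 157/50 140/4 152/4 158/3 159/4 160/3 146/2 170/76 85/9 79/3
A 0.08 (414, 249) 160/3 155/3 141/23 113/4 149/4 167/3 172/2 171/3 163/4 131/4 93/7 90/5 87/6
A 0.095 (415, 243) 160/4 155/3 143/29 198/5 161/3 146/3 159/4 149/2 153/2 94/7 82/5 87/6 83/6
A 0.108 (416, 237) 160/4 155/4 122/3 93/7 94/5 117/5 130/5 97/8 102/7 73/3 82/2 134/3 176/4
B 0.02 (392, 254) 147/73 169/78 178/78 175/72 138/4 150/3 156/2 158/3 154/3 158/32 136/18 143/3 150/3
B 0.05 (394, 242) 93/4 87/4 87/4 103/2 137/2 149/4 157/3 160/3 156/2 150/22 169/8 184/4 148/3
B 0.08 (395, 230) 86/6 88/6 87/6 91/2 185/5 225/4 233/4 233/3 230/3 206/4 85/6 88/7 63/3
B 0.095 (396, 224) 90/5 79/4 78/5 91/4 203/3 172/4 216/4 222/4 187/4 73/1 122/2 159/4 193/4
B 0.108 (397, 218) 79/5 80/4 81/5 75/2 47/2 57/2 114/3 145/4 180/4 208/4 228/5 230/5 176/5
H 0.05 (317, 208) 82/2 196/3 243/3 234/3 143/4 157/3 160/2 157/3 142/3 232/4 243/3 240/3 202/3
H 0.08 (317, 196) 87/4 91/5 87/5 98/3 197/4 229/3 229/4 228/2 207/5 120/5 76/3 79/5 79/3
H 0.095 (317, 190) 77/5 76/1 77/3 81/4 171/2 187/2 218/4 195/4 165/2 79/2 81/4 80/4 77/4
H 0.108 (317, 185) 97/5 90/7 86/4 86/7 85/3 86/5 107/4 83/5 81/4 76/5 79/5 79/5 76/4
```

All three stand upright at their predicted pixels, and the gripper is clear of everything. Handing in.

```bash
python3 -c "
from bench import *
print(close_job())"
```

```text
the job is handed in; nothing more can be done
None
```

The job is handed in at about 31.7 s of the 72 s. The full cartridge is pressed home in the block and the two empty ones stand upright in the tray.

- **Weighing:** I lifted each cartridge about 1 cm. The middle one read about 5 N, so it is the full one. The other two read about 1.2 N and 1.8 N, so they are empty. I seated the full one straight after weighing it, before weighing the other two.
- **Pressing home:** The lift plate stopped moving exactly at the expected seat height, with the tool steady at 0.0565 m, while the force went on rising. The press peaked at about 15 N by the readings (10.6 N at the wrist plus the cartridge's weight), under the 25 N limit.
- **Tray:** Both cartridges were set down until I felt the tray floor, then released, about 32 mm either side of the tray's middle.
- **Last checks:** The final scene image, checked by pixel values because my 12 views were used up, shows all three cartridges upright where expected. The wrist force was near zero and the gripper was clear. I steered clear of the other tools and the blue and red decoys, but did not check their positions at the end.
- **Disagreement:** The cameras differed by about 5 mm on the tray's position. I used the wrist camera's closer view, and the tray leaves ample room for that.

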